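Scan the bean tin with the rail-mounted scanner

TASK

On the cafe counter, slide the scanner along its rail from the middle hole to the next hole on the side of the bean tin, pressing the sprung button on its latch block to free it, until its pin has popped into that hole and the scanner is locked facing the tin. Then squeeze the scanner's trigger fully home, hold it in for a good half second, and let it spring back out. Do not pull the trigger before the scanner is locked in front of the tin, and leave the tin and everything else on the counter standing where they are.

Things in the scene. Friction and masses are not known exactly. Their poses are not given: they have to be found in the camera images.
- rail: low aluminium rail fixed to the counter, 420 mm long (its y), 72 mm wide (x), 30 mm high, origin under its centre; x points away from the robot, y to the robot's left. Steel plates on its robot-side face have the pin holes. The scanner's carriage rides on top
- carriage (a joint): carriage position (m) along the rail's y; 0 = middle hole (start), ends at +-0.105. 2 N friction, 3 to 4 N while the pin rubs. One more hole on each side, 67 to 83 mm from the middle: it differs each time, feel for it. 1.5 mm play each way. With the button let go, the pin snaps in by itself as the carriage is pushed over a hole, and then locks it
- latch (a joint): travel (m) of the latch's sprung round button, pressed towards the rail's +x: 0 = out, pin in a hole; 0.008 = fully in. The pin clears the hole from 0.005 on; let go between holes the button stays at about 0.005. Spring 4 N at first, 10 N fully in
- trigger (a joint): angle (rad) of the scanner trigger: 0 = out at rest, 0.28 = squeezed fully home against its stop. Sprung: 3.5 N at the pad at first, 9.5 N at the stop; springs back out when let go
- latch_mid (a point): centre of the grey latch block (20 mm in x, 30 mm in y) on the carriage's right end, at button height, 74 mm over the counter; block top 30 mm above, foot plate 31 mm below. The 20 mm round button sticks 10 mm out of its -x face: 30 mm over both, 22 mm with it in. Pinch both from above, or push the block's y sides. Axes as rail; moves with the carriage
- grip_mid (a point): mid-thickness of the scanner's fixed grip at squeezing height, 130 mm to +y of latch_mid. Grip 24 mm thick, 32 mm wide (y), rising from the head and leaning 0.35 rad from vertical towards the robot (-x); its top is 32 mm further along it, the head 50 mm or more below. Axes as rail (not leaning). Trigger on its +x side. Pinch both from above, along the lean
- trigger_pad (a point): point on the front (far) face of the grey trigger blade, 58 mm from its hinge (blade 72 mm long, 22 mm wide, hinged at its lower end by the head). It lies level with grip_mid along the grip, 36 mm from it square to the grip at rest, 20 mm squeezed: grip and trigger together 48 mm thick, then 32 mm. Axes lean with the trigger
- window (a point): middle of the glass window on the far end of the scanner's black head (85 mm long), looking along +x, away from the robot; axes as rail. It faces the tin when the tin's centre is within 30 mm of straight ahead, which is so at the hole on the tin's side
- tin_mid (a point): centre (half-way up) of the bean tin, an upright aluminium cylinder, 77 mm diameter, 120 mm tall, paper label and flat lid, standing about 90 mm ahead of the window at the left or the right hole. Not to be moved
- pitcher: steel milk pitcher with a loop handle, 82 mm diameter, 95 mm tall, origin under its centre; stands at the other hole. Not to be moved
- mug: white ceramic mug, 80 mm diameter, 90 mm tall, origin under its centre; a bystander
- cups: stack of paper cups, upside up, 79 mm diameter, 128 mm tall, origin under its centre; a bystander
- tamper: coffee tamper standing on a rubber mat, 58 mm diameter, 88 mm tall, origin under its centre; a bystander
- portafilter: portafilter lying on the counter, 230 mm long, its steel basket 36 mm tall at its +x end, black handle at its -x end; origin midway along, at the counter; a bystander

How it is judged:
By the outcome, as a careful person would: the job done as asked, in the order asked, and still so for the second after the job is handed in, with the robot touching nothing.
It also fails if it takes over 48 s, if anything falls off the work surface, if the arm or the gripper's body presses on something with over 40 N, if the wrist force passes 120 N, or if a joint passes its speed limit or range.

ROBOT

A 6-joint arm with a two-finger parallel gripper is mounted at the origin on the work surface. World frame = base frame: x ahead of the robot, y to its left, z up, the work surface at z = 0. Lengths are in m, angles in rad, forces in N, time in s.
With the tool pointing down it reaches from about 0.35 to 0.875 m from the base axis. Payload 4.2 kg.
Tool frame: the origin (TCP) lies between the finger pads; the fingertips stand 11 mm ahead of it and the grasp point (between the pads) lies 8 mm behind it; z points along the fingers, y is the direction in which the jaws open and shut (so a half turn about z gives the same grasp; the last joint's range is limited). The gripper opens to 87 mm and grips with 3 to 60 N. Pads are 19 mm wide; open, the fingers measure 117 mm over their backs; the gripper's body (75 mm by 190 mm) begins 51 mm behind the grasp point.
Start: joints at [1.51, 0.385, 0.008, 0, -1.194, -0.259], TCP at [0.196, 0.593, 0.234] pointing down, gripper open.
Joint ranges: [-3.14, 3.14], [-1.21, 2.06], [-1.07, 1.41], [-3.16, 2.05], [-2.99, -0.16], [-3.1, 3.1]. Speed limits (rad/s): [2.79, 2.79, 3.14, 3.14, 3.14, 3.14].

INTERFACE

Orientations are given as a unit quaternion [x, y, z, w].
In Python, from cell import robot gives the robot as it stands. The module is installed in compiled form; this text tells all that it offers.
- The arm moves only by the tool step_arm, never from a script. Its argument "targets" is a list of rows, each a list of 3 entries, a list of its own where there are three numbers: the opening, from 0 (shut) to 1 (fully open), then the shift along the tool's x, y, z in cm, then the turn, a rotation vector about the tool's x, y, z in rad. A call has 1 to 8 rows; each row is the pose to reach, as a shift and turn from the pose commanded when the call began, along the tool's axes at that moment; what a row does not reach only later rows make up. A row lasts 1/10 s, in which the tool goes at most 50 mm and 8.59 degrees, less where a joint would pass 70% of its speed; a pose out of reach is approached as far as the arm can. A call with a gripper value outside its range is refused whole. The fingers move at their own pace and stop on an object; "squeeze" is the grip in N (left out, the last holds). Time passes only in rows, so rows that repeat a pose let the fingers close. It gives the time, the measured TCP pose, the force and the opening at its end, in the units of the state.
- robot.sense(): the state, without advancing time (a new reading comes with each control period).
- robot.get_image(name): name is "scene" or "top"; returns the picture (400x640x3 uint8, red, green, blue); there is no depth.
- robot.camera_model(name): a dict with "camera_matrix" (3x3 intrinsics, pixels), "T" (4x4, takes a point from camera to world coordinates). Camera axes: x right, y down, z forward; pixel columns grow to the right and rows downward; lengths in m; the calibration is good to about 2 mm. A picture is of the moment at which its call begins. camera_model takes no time and is no camera call.
- robot.finish_job(): hands the job in, once; it reports no verdict.
The state is a dict: "time": time; "q": joint angles; "joint_vel": joint speeds; "joint_torque": joint torques, N m; "tcp_pos": TCP position; "orientation": TCP orientation; "wrist_force": force on the tool from outside, world axes, zero at the start; "wrist_torque": the same for the moment, N m; "grip_width": finger opening in m.
Only numpy, scipy, OpenCV 4.12 (cv2) and the standard library are available. Lean on these libraries where they do the work, as an engineer would, in place of code of your own. Each camera call takes 0.05 s, during which the arm holds its last target.

## Working session

There is one attempt and no reset: what is moved stays moved. The work goes in short steps, Python scripts to look and compute and a tool call to move; the robot and the scene stay as the last step left them, time stands still between calls to the robot, and variables do not carry over. Pictures are saved under pics/ and viewed, and the job is handed in when it is done.

Besides the shell and the picture viewer there is one more tool, called after "Call:" as name(argument=value, ...), one argument or row to a line, values as JSON. step_arm: Moves the arm, as the interface text tells. Its arguments: {"type":"object","properties":{"targets":{"type":"array","items":{"type":"array"}},"squeeze":{"type":"number"}},"required":["targets"]}

```bash
mkdir -p pics; python3 - <<'E'
from cell import robot
import cv2,numpy as np
for n in("scene","top"):
    im=robot.get_image(n); cv2.imwrite(f"pics/{n}0.png",im[:,:,::-1])
    m=robot.camera_model(n); print(n,np.round(m["camera_matrix"],1).tolist(),np.round(m["T"],4).tolist())
print(robot.sense())
E
```

```text
scene [[396.0, 0.0, 312.0], [0.0, 396.0, 201.0], [0.0, 0.0, 1.0]] [[0.3395, 0.6584, -0.6717, 1.2594], [0.9404, -0.2508, 0.2294, -0.226], [-0.0174, -0.7096, -0.7044, 0.8831], [0.0, 0.0, 0.0, 1.0]]
top [[477.8, 0.0, 311.4], [0.0, 477.8, 204.4], [0.0, 0.0, 1.0]] [[-0.0121, -0.9833, 0.1818, 0.2773], [-0.9999, 0.0119, -0.0022, 0.0132], [0.0, -0.1818, -0.9833, 1.6167], [0.0, 0.0, 0.0, 1.0]]
{'time': 0.1, 'q': array([ 1.50959331e+00,  3.85469474e-01,  6.77580783e-03, -4.12953577e-04,
       -1.19402704e+00, -2.58618459e-01]), 'joint_vel': array([-0.00121529, -0.00109501,  0.00279153,  0.00072368, -0.00032353,
       -0.00025701]), 'joint_torque': array([-3.66894346e-04, -3.91687167e+01,  1.87936699e+01,  4.23190087e+00,
        1.35012501e-02, -7.12099632e-05]), 'tcp_pos': array([0.19631403, 0.59282339, 0.23258362]), 'orientation': array([ 9.87228897e-01, -1.59305188e-01, -9.61651547e-05,  9.76421208e-04]), 'wrist_force': array([ 0.15307025, -1.23909908,  0.18929994]), 'wrist_torque': array([-0.01939144, -0.01861419, -0.00794139]), 'grip_width': 0.08697222435466703}
```

View pics/scene0.png

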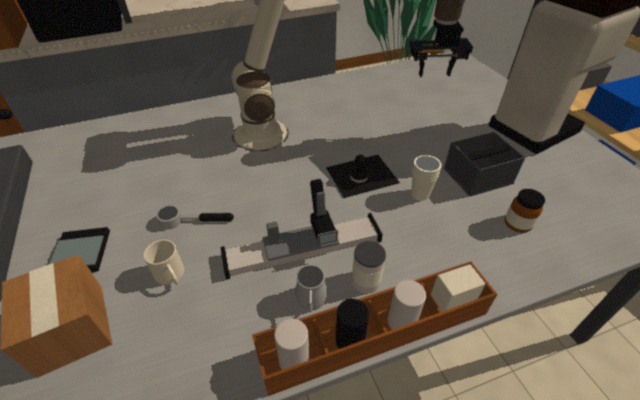

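View pics/top0.png

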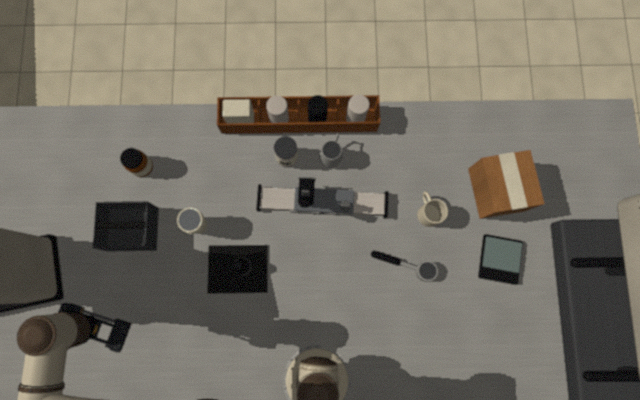

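The scene view shows the rail from (225,262) to (378,228) with the scanner grip at (318,200). The tin, with its paper label, is at (368,265) on the +y side, and the pitcher is at (311,288) on the right. I'll zoom in.

```bash
python3 - <<'E'
import cv2
a=cv2.imread("pics/scene0.png")[165:285,210:390]; cv2.imwrite("pics/s_c.png",cv2.resize(a,None,fx=4.4,fy=4.4,interpolation=cv2.INTER_CUBIC))
a=cv2.imread("pics/top0.png")[130:230,245:400]; cv2.imwrite("pics/t_c.png",cv2.resize(a,None,fx=5,fy=5,interpolation=cv2.INTER_CUBIC))
E
```

```text
(no output)
```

View pics/s_c.png

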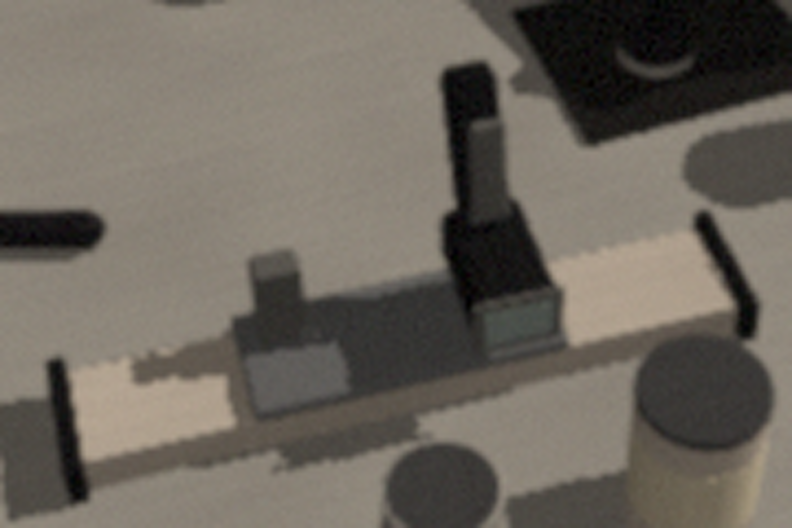

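View pics/t_c.png

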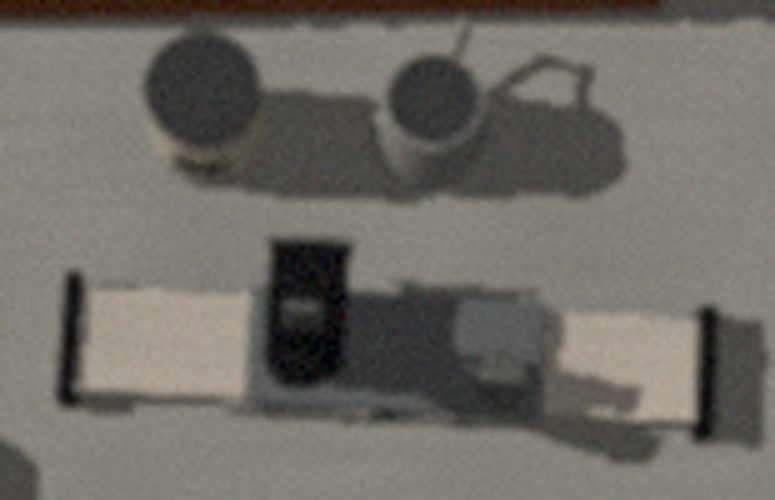

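```bash
cat > h.py <<'E'
from cell import robot
import numpy as np
def ray(n,u,v):
    m=robot.camera_model(n);K=m["camera_matrix"];T=np.array(m["T"])
    d=T[:3,:3]@np.linalg.solve(K,[u,v,1.]);return T[:3,3],d
def atz(n,u,v,z):
    o,d=ray(n,u,v);return o+d*(z-o[2])/d[2]
def proj(n,p):
    m=robot.camera_model(n);T=np.linalg.inv(m["T"]);c=T[:3,:3]@p+T[:3,3];c=m["camera_matrix"]@c;return c[:2]/c[2]
def tri(u1,v1,u2,v2):
    A=[];b=[]
    for n,u,v in(("scene",u1,v1),("top",u2,v2)):
        o,d=ray(n,u,v);d/=np.linalg.norm(d);P=np.eye(3)-np.outer(d,d);A.append(P);b.append(P@o)
    return np.linalg.lstsq(np.vstack(A),np.hstack(b),rcond=None)[0]
S=lambda x,y:(210+(x+.5)/4.4-.5,165+(y+.5)/4.4-.5)
Tp=lambda x,y:(245+(x+.5)/5-.5,130+(y+.5)/5-.5)
E
python3 - <<'E'
from h import *
np.set_printoptions(precision=4,suppress=True)
for p in[(85,290),(78,395),(700,315),(697,425),(73,272),(68,405),(709,308),(705,438)]:print("T",p,atz("top",*Tp(*p),.03))
for p in[(65,362),(82,495),(700,215),(752,330)]:print("S cap",p,atz("scene",*S(*p),.03))
for p in[(274,265),(250,262),(293,250),(299,268),(256,280)]:print("S blk",p,atz("scene",*S(*p),.104))
print("blk T",atz("top",*Tp(500,370),.104))
print("tin",atz("top",*Tp(202,90),.12),atz("scene",*S(703,392),.12))
print("pit",atz("top",*Tp(434,98),.095),atz("scene",*S(442,492),.095))
E
```

```text
T (85, 290) [0.6309 0.1782 0.03  ]
T (78, 395) [0.5585 0.1824 0.03  ]
T (700, 315) [ 0.6085 -0.2391  0.03  ]
T (697, 425) [ 0.533  -0.2341  0.03  ]
T (73, 272) [0.6436 0.1865 0.03  ]
T (68, 405) [0.5517 0.1891 0.03  ]
T (709, 308) [ 0.6133 -0.2454  0.03  ]
T (705, 438) [ 0.5241 -0.2391  0.03  ]
S cap (65, 362) [ 0.5285 -0.2344  0.03  ]
S cap (82, 495) [ 0.6305 -0.244   0.03  ]
S cap (700, 215) [0.5546 0.1907 0.03  ]
S cap (752, 330) [0.6564 0.1779 0.03  ]
S blk (274, 265) [ 0.5626 -0.1015  0.104 ]
S blk (250, 262) [ 0.5552 -0.1144  0.104 ]
S blk (293, 250) [ 0.555  -0.0875  0.104 ]
S blk (299, 268) [ 0.5703 -0.0882  0.104 ]
S blk (256, 280) [ 0.5704 -0.1148  0.104 ]
blk T [ 0.5584 -0.0971  0.104 ]
tin [0.7433 0.0936 0.12  ] [0.7499 0.0905 0.12  ]
pit [ 0.7437 -0.0586  0.095 ] [ 0.7449 -0.0598  0.095 ]
```

```bash
python3 - <<'E'
import cv2,numpy as np
def g(a):
    a=(a/255.)**.5*255; return np.clip(a,0,255).astype(np.uint8)
s=cv2.imread("pics/scene0.png");t=cv2.imread("pics/top0.png")
k=10
R=lambda a:cv2.resize(g(a),None,fx=k,fy=k,interpolation=cv2.INTER_CUBIC)
cv2.imwrite("pics/a1.png",np.hstack([R(s[175:225,300:340]),R(s[217:267,260:300])]))
cv2.imwrite("pics/a2.png",np.hstack([R(t[175:220,293:330]),R(t[175:220,328:368])]))
E
```

```text
(no output)
```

View pics/a1.png

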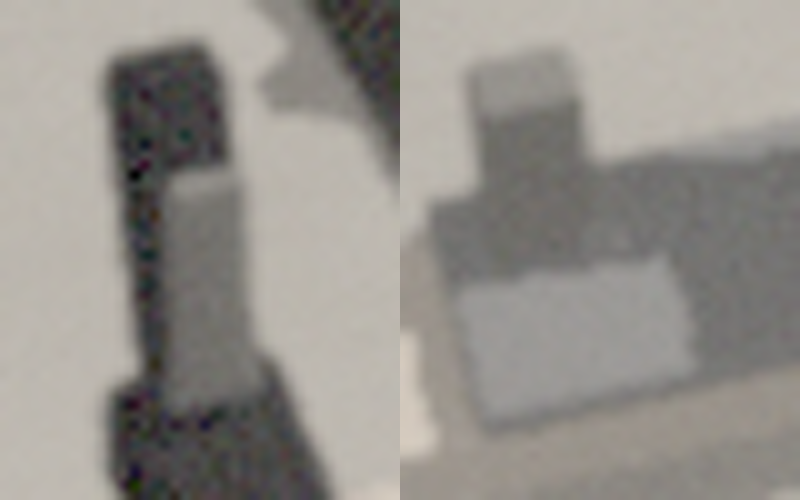

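View pics/a2.png

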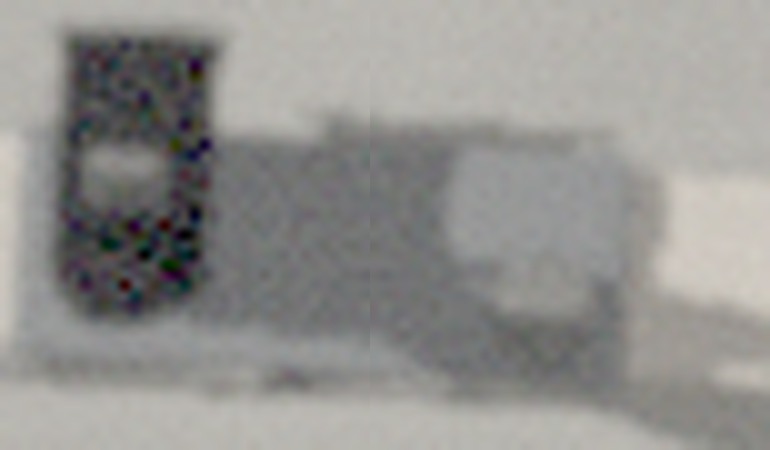

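```bash
python3 - <<'E'
from h import *
np.set_printoptions(precision=4,suppress=True)
yaw=-.057;c,s=np.cos(yaw),np.sin(yaw);X=np.array([c,s,0]);Y=np.array([-s,c,0]);Z=np.array([0,0,1.])
e=tri(315.05,179.75,306.05,206.35);print("edge",e,proj("scene",e),proj("top",e))
gm=e+.0223*X-.0259*Z;print("gm",gm)
b=tri(271.85,224.85,344.8,203.6);print("blocktop",b,proj("scene",b),proj("top",b))
lm=b-.03*Z; d=gm-lm;print("lm",lm,"gm-lm in rail",d@X,d@Y,d[2])
P=gm+.036*(np.cos(.35)*X+np.sin(.35)*Z); tt=P+.014*(-np.sin(.35)*X+np.cos(.35)*Z)
print("trig top pred scene",proj("scene",tt),"obs",(320.05,192.2),"top",proj("top",tt),"obs",(305,190.0))
import cv2
A=.35;L=-np.sin(A)*X+np.cos(A)*Z;N=np.cos(A)*X+np.sin(A)*Z
for n in("scene","top"):
    im=cv2.resize(cv2.imread(f"pics/{n}0.png"),None,fx=8,fy=8,interpolation=cv2.INTER_CUBIC)
    for cen,ax,h,lo,hi in((gm,(N,Y,L),(.012,.016),-.05,.032),(lm,(X,Y,Z),(.01,.015),-.031,.03)):
        for w in(lo,hi):
            q=[cen+ax[0]*h[0]*i+ax[1]*h[1]*j+ax[2]*w for i,j in((1,1),(1,-1),(-1,-1),(-1,1))]
            pts=np.array([(proj(n,p)+.5)*8-.5 for p in q]).astype(int)
            cv2.polylines(im,[pts],True,(0,255,255) if w>0 else (0,0,255),1)
    u,v=((proj(n,(gm+lm)/2))*8).astype(int)
    cv2.imwrite(f"pics/ov_{n}.png",im[v-290:v+290,u-340:u+340])
E
```

```text
edge [0.5347 0.0286 0.1981] [314.0882 179.8437] [305.2516 206.1191]
gm [0.5569 0.0274 0.1722]
blocktop [ 0.559  -0.0995  0.0995] [272.3994 224.8009] [345.2438 203.6855]
lm [ 0.559  -0.0995  0.0695] gm-lm in rail -0.009264762926394955 0.12656888974332917 0.10266340871685316
trig top pred scene [320.0052 192.9622] obs (320.05, 192.2) top [306.0507 189.5356] obs (305, 190.0)
```

View pics/ov_scene.png

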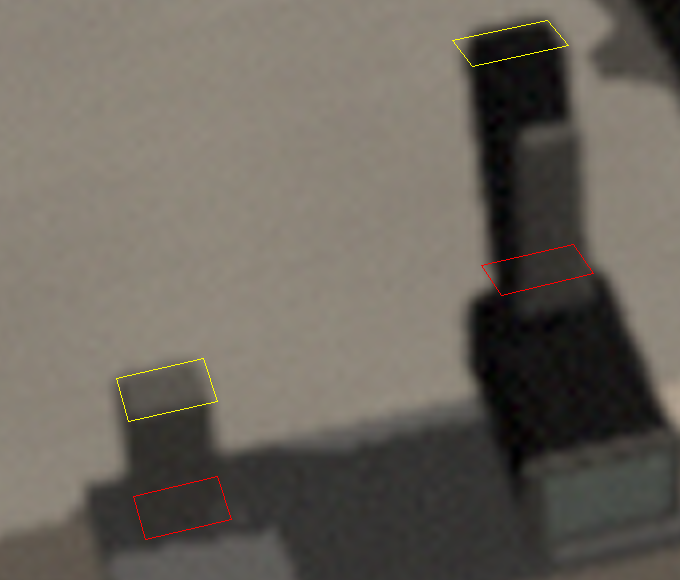

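View pics/ov_top.png

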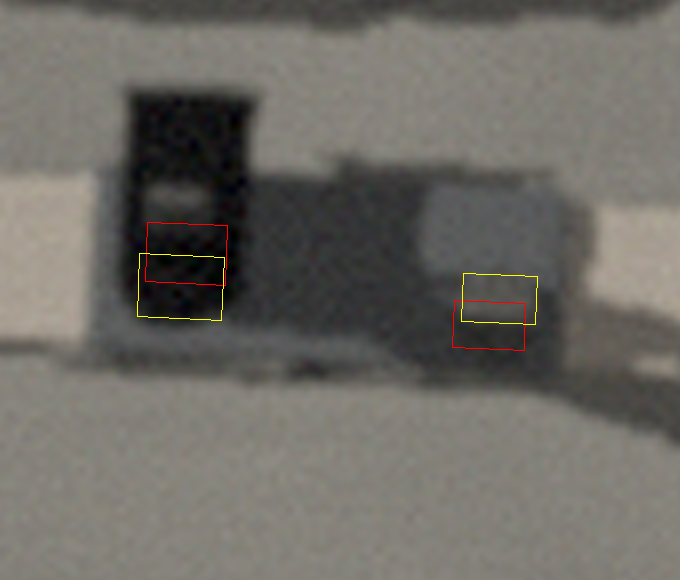

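```bash
cat >> h.py <<'E'
from scipy.spatial.transform import Rotation as Ro
yaw=-.057;c_,s_=np.cos(yaw),np.sin(yaw);X=np.array([c_,s_,0]);Y=np.array([-s_,c_,0]);Z=np.array([0,0,1.])
LM=np.array([.560,-.0995,.074])
GM0=np.array([.558,.031,.175])
def rot(sgn,lean=0.):   # tool z along approach, tool y = sgn*jaw dir along rail X
    z=np.sin(lean)*X-np.cos(lean)*Z; y=sgn*(np.cos(lean)*X+np.sin(lean)*Z); return Ro.from_matrix(np.array([np.cross(y,z),y,z]).T)
def rel(p,R,p0=None,R0=None):
    s=robot.sense()
    if p0 is None:p0=s["tcp_pos"]
    if R0 is None:R0=Ro.from_quat(s["orientation"])
    d=R0.inv().apply(np.array(p)-p0)*100;t=(R0.inv()*R).as_rotvec()
    return np.round(d,2).tolist(),np.round(t,3).tolist()
def tcp_for(g,R): return np.array(g)+R.apply([0,0,.008])
def st():
    s=robot.sense();p=s["tcp_pos"];np.set_printoptions(precision=4,suppress=True)
    print("t",round(s["time"],2),"p",p,"F",s["wrist_force"],"T",s["wrist_torque"],"w",s["grip_width"],"q",s["q"])
    d=p-LM;print("rel latch0: x' %.4f y' %.4f z %.4f"%(d@X,d@Y,p[2]))
    R=Ro.from_quat(s["orientation"]);print("tool axes rows",R.as_matrix().T)
E
python3 - <<'E'
from h import *
st()
for sg in(1,-1):
    R=rot(sg);print(sg,rel([.560,-.0995,.30],R),rel([.40,.30,.30],R))
E
```

```text
t 0.1 p [0.1963 0.5928 0.2326] F [ 0.1531 -1.2391  0.1893] T [-0.0194 -0.0186 -0.0079] w 0.08697222435466703 q [ 1.5096  0.3855  0.0068 -0.0004 -1.194  -0.2586]
rel latch0: x' -0.4025 y' 0.6705 z 0.2326
tool axes rows [[ 0.9492 -0.3145  0.0001]
 [-0.3145 -0.9492  0.002 ]
 [-0.0005 -0.0019 -1.    ]]
1 ([56.3, 54.29, -6.63], [0.001, 0.002, -1.834]) ([28.55, 21.4, -6.7], [0.001, 0.002, -1.834])
-1 ([56.3, 54.29, -6.63], [0.002, -0.001, 1.308]) ([28.55, 21.4, -6.7], [0.002, -0.001, 1.308])
```

Call:
step_arm(
  targets=[
    [1,[5,5,-5],[0,0,0.15]],
    [1,[56.3,54.3,-6.6],[0,0,1.308]],
    [1,[56.3,54.3,-6.6],[0,0,1.308]],
    [1,[56.3,54.3,-6.6],[0,0,1.308]],
    [1,[56.3,54.3,-6.6],[0,0,1.308]],
    [1,[56.3,54.3,-6.6],[0,0,1.308]],
    [1,[56.3,54.3,-6.6],[0,0,1.308]],
    [1,[56.3,54.3,-6.6],[0,0,1.308]],
  ],
  squeeze=15,
)

```text
time: 0.9
tcp_pos: [0.3779, 0.2454, 0.28]
orientation: [0.723, -0.691, -0.0, 0.0]
wrist_force: [0.6, 0.7, 0.5]
grip_width: 0.0868
```

```bash
python3 -c "
from h import *
st();R=rot(-1);print(rel([.560,-.0995,.30],R))"
```

```text
t 0.9 p [0.3779 0.2454 0.28  ] F [0.6048 0.7154 0.5408] T [ 0.1397 -0.2183  0.0744] w 0.08683687000498783 q [ 0.9385  0.0476 -0.3145 -0.0001 -1.2087 -0.893 ]
rel latch0: x' -0.2015 y' 0.3340 z 0.2800
tool axes rows [[ 0.0454 -0.999  -0.0001]
 [-0.999  -0.0454  0.0001]
 [-0.0001  0.0001 -1.    ]]
([35.29, -16.63, -2.01], [0.0, 0.0, 0.102])
```

Call:
step_arm(
  targets=[
    [1,[35.3,-16.1,-2],[0,0,0.102]],
    [1,[35.3,-16.1,-2],[0,0,0.102]],
    [1,[35.3,-16.1,-2],[0,0,0.102]],
    [1,[35.3,-16.1,-2],[0,0,0.102]],
    [1,[35.3,-16.1,-2],[0,0,0.102]],
    [1,[35.3,-16.1,-2],[0,0,0.102]],
    [1,[35.3,-16.1,-2],[0,0,0.102]],
    [1,[35.3,-16.1,-2],[0,0,0.102]],
  ],
)

```text
time: 1.7
tcp_pos: [0.557, -0.0994, 0.2994]
orientation: [-0.688, 0.725, 0.0, -0.0]
wrist_force: [1.0, 1.0, 1.5]
grip_width: 0.087
```

```bash
python3 -c "
from h import *
st();R=rot(-1);print(rel(LM-.004*X+[0,0,.069-.074],R))"
```

```text
t 1.7 p [ 0.557  -0.0994  0.2994] F [0.996  0.9598 1.5183] T [ 0.1959 -0.1413  0.0113] w 0.0870202975782093 q [ 0.1097  0.2447 -0.0284 -0.     -1.2986 -0.1623]
rel latch0: x' -0.0030 y' -0.0001 z 0.2994
tool axes rows [[-0.0526 -0.9986  0.0001]
 [-0.9986  0.0526  0.0009]
 [-0.0009 -0.0001 -1.    ]]
([-0.01, 0.08, 23.04], [0.001, -0.0, 0.004])
```

Call:
step_arm(
  targets=[
    [1,[0,0.1,5],[0,0,0]],
    [1,[0,0.1,10],[0,0,0]],
    [1,[0,0.1,15],[0,0,0]],
    [1,[0,0.1,18],[0,0,0]],
    [1,[0,0.1,20.5],[0,0,0]],
    [1,[0,0.1,22],[0,0,0]],
    [1,[0,0.1,23],[0,0,0]],
    [0.6,[0,0.1,23],[0,0,0]],
  ],
)

```text
time: 2.5
tcp_pos: [0.5544, -0.0968, 0.0684]
orientation: [-0.689, 0.725, 0.001, -0.001]
wrist_force: [-0.2, -0.3, 1.1]
grip_width: 0.0845
```

```bash
python3 -c "
from h import *
import cv2
s=robot.get_image('scene')[165:285,210:390,::-1]; t=robot.get_image('top')[130:230,245:400,::-1]
g=lambda a:((a/255.)**.6*255).astype('uint8')
cv2.imwrite('pics/s1.png',cv2.resize(g(s),None,fx=4.4,fy=4.4)); cv2.imwrite('pics/t1.png',cv2.resize(g(t),None,fx=5,fy=5))
st()"
```

```text
t 2.6 p [ 0.5559 -0.0967  0.0704] F [-0.9778 -0.4674 -0.6283] T [ 0.0739 -0.0913 -0.0365] w 0.0778683791666572 q [ 0.1149  0.4528 -0.3476  0.0004 -0.7695 -0.1659]
rel latch0: x' -0.0042 y' 0.0025 z 0.0704
tool axes rows [[-0.0507 -0.9987  0.0001]
 [-0.9987  0.0507 -0.0009]
 [ 0.0009 -0.0002 -1.    ]]
```

View pics/s1.png

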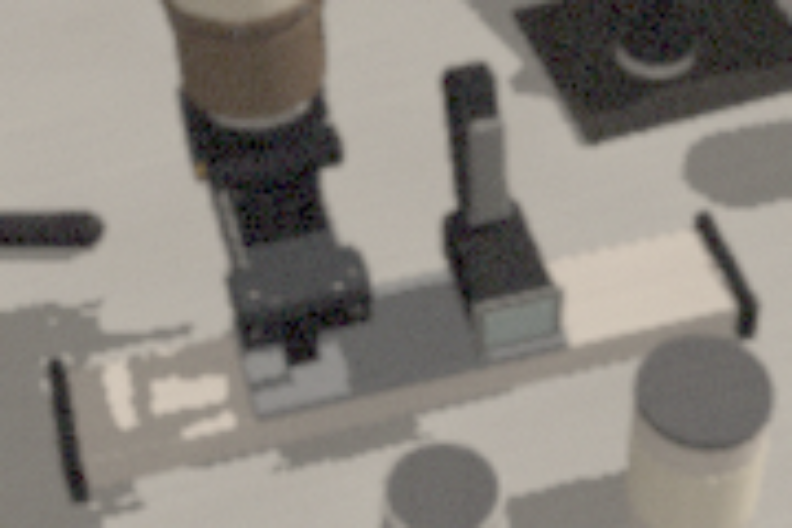

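The +x finger is in front of the block at about (300,345), straddling it and roughly centred. I'll close.

Call:
step_arm(
  targets=[
    [0.4,[0,0,0],[0,0,0]],
    [0.4,[0,0,0],[0,0,0]],
    [0.4,[0,0,0],[0,0,0]],
    [0.4,[0,0,0],[0,0,0]],
    [0.32,[0,0,0],[0,0,0]],
    [0.32,[0,0,0],[0,0,0]],
  ],
)

```text
time: 3.2
tcp_pos: [0.5555, -0.0967, 0.07]
orientation: [-0.689, 0.725, -0.0, 0.0]
wrist_force: [-0.2, -0.5, -0.3]
grip_width: 0.032
```

```bash
python3 -c "
from h import *
st()"
```

```text
t 3.2 p [ 0.5555 -0.0967  0.07  ] F [-0.2189 -0.5224 -0.287 ] T [ 0.1195 -0.0465  0.0233] w 0.0320123194308455 q [ 0.1149  0.4531 -0.3485  0.     -0.7691 -0.1659]
rel latch0: x' -0.0047 y' 0.0025 z 0.0700
tool axes rows [[-0.0509 -0.9987 -0.    ]
 [-0.9987  0.0509 -0.0001]
 [ 0.0001  0.     -1.    ]]
```

Call:
step_arm(
  targets=[
    [0.32,[0,0,0],[0,0,0]],
    [0.2,[0,0,0],[0,0,0]],
    [0.2,[0,0,0],[0,0,0]],
    [0.2,[0,0,0],[0,0,0]],
  ],
)

```text
time: 3.6
tcp_pos: [0.5586, -0.0968, 0.0698]
orientation: [-0.689, 0.725, -0.002, 0.002]
wrist_force: [8.2, -2.0, -6.0]
grip_width: 0.022
```

```bash
python3 -c "
from h import *
st()"
```

```text
t 3.6 p [ 0.5586 -0.0968  0.0698] F [ 8.162  -1.9772 -6.0476] T [-0.5924 -1.7238 -0.1559] w 0.02201002172554293 q [ 0.1147  0.4551 -0.3458  0.0015 -0.7636 -0.1663]
rel latch0: x' -0.0015 y' 0.0026 z 0.0698
tool axes rows [[-0.0505 -0.9987 -0.    ]
 [-0.9987  0.0505 -0.0063]
 [ 0.0063 -0.0003 -1.    ]]
```

Call:
step_arm(
  targets=[
    [0.15,[0,-0.3,0],[0,0,0]],
    [0.15,[-0.4,-0.3,0],[0,0,0]],
    [0.15,[-0.8,-0.3,0],[0,0,0]],
    [0.15,[-1.3,-0.3,0],[0,0,0]],
    [0.15,[-1.9,-0.3,0],[0,0,0]],
    [0.15,[-2.5,-0.3,0],[0,0,0]],
    [0.15,[-2.5,-0.3,0],[0,0,0]],
  ],
)

```text
time: 4.3
tcp_pos: [0.5604, -0.0705, 0.0699]
orientation: [-0.689, 0.725, -0.0, 0.001]
wrist_force: [4.5, 2.8, -4.3]
grip_width: 0.0216
```

```bash
python3 -c "
from h import *
st()"
```

```text
t 4.3 p [ 0.5604 -0.0705  0.0699] F [ 4.477   2.8198 -4.3028] T [ 0.4193 -0.9669 -0.1373] w 0.02158165940867371 q [ 0.1613  0.4541 -0.3468 -0.0009 -0.7682 -0.2106]
rel latch0: x' -0.0012 y' 0.0290 z 0.0699
tool axes rows [[-0.0499 -0.9988 -0.001 ]
 [-0.9988  0.0499 -0.0016]
 [ 0.0016  0.0009 -1.    ]]
```

Call:
step_arm(
  targets=[
    [0.7,[0,0,0],[0,0,0]],
    [0.7,[0,0,0],[0,0,0]],
    [0.7,[0,0,0],[0,0,0]],
    [0.7,[0,0,0],[0,0,0]],
    [0.5,[2.5,0,0],[0,0,0]],
    [0.3,[4.5,0,0],[0,0,0]],
    [0,[4.5,0,0],[0,0,0]],
    [0,[4.5,0,0],[0,0,0]],
  ],
)

```text
time: 5.1
tcp_pos: [0.5572, -0.1173, 0.0699]
orientation: [-0.688, 0.725, 0.0, -0.0]
wrist_force: [-0.1, 0.4, 0.4]
grip_width: 0.0292
```

```bash
python3 -c "
from h import *
st()
import cv2
s=robot.get_image('scene')[165:285,210:390,::-1]
g=lambda a:((a/255.)**.6*255).astype('uint8')
cv2.imwrite('pics/s2.png',cv2.resize(g(s),None,fx=4.4,fy=4.4))
"
```

```text
t 5.1 p [ 0.5572 -0.1173  0.0699] F [-0.0673  0.4387  0.3969] T [ 0.0949 -0.042   0.0521] w 0.02921544448072018 q [ 0.077   0.4609 -0.3342 -0.0001 -0.7757 -0.1291]
rel latch0: x' -0.0017 y' -0.0179 z 0.0699
tool axes rows [[-0.0521 -0.9986 -0.    ]
 [-0.9986  0.0521  0.0001]
 [-0.0001  0.     -1.    ]]
```

View pics/s2.png

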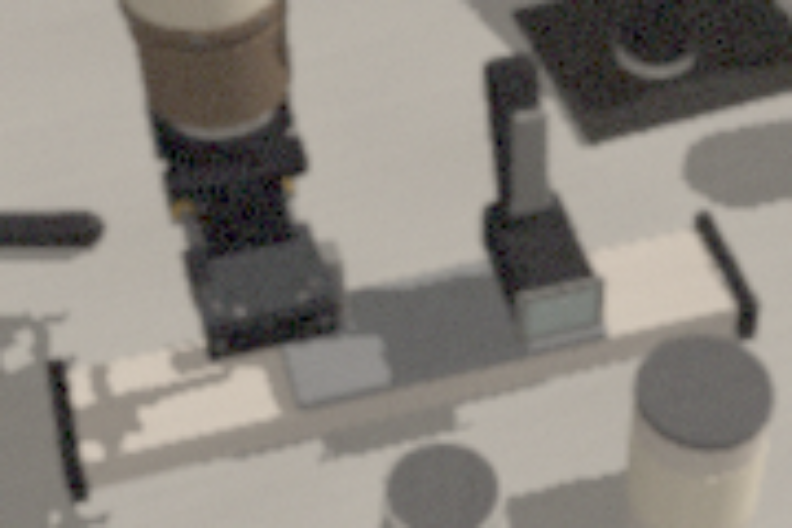

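The carriage has moved about 26 mm and the fingers are behind the block. The pushing starts now.

Call:
step_arm(
  targets=[
    [0,[-1.0,0,0],[0,0,0]],
    [0,[-1.6,0,0],[0,0,0]],
    [0,[-2.1,0,0],[0,0,0]],
    [0,[-2.6,0,0],[0,0,0]],
    [0,[-3.1,0,0],[0,0,0]],
    [0,[-3.6,0,0],[0,0,0]],
    [0,[-4.1,0,0],[0,0,0]],
    [0,[-4.6,0,0],[0,0,0]],
  ],
)

```text
time: 5.95
tcp_pos: [0.5628, -0.0709, 0.0709]
orientation: [-0.689, 0.724, -0.003, 0.002]
wrist_force: [6.4, -7.3, -2.3]
grip_width: 0.0003
```

```bash
python3 -c "
from h import *
st()
import cv2
s=robot.get_image('scene')[165:285,210:390,::-1]
g=lambda a:((a/255.)**.6*255).astype('uint8')
cv2.imwrite('pics/s3.png',cv2.resize(g(s),None,fx=4.4,fy=4.4))
"
```

```text
t 5.95 p [ 0.5628 -0.0709  0.0709] F [ 6.3751 -7.2535 -2.2873] T [-2.0984 -1.5936 -0.1539] w 0.0003225617524786648 q [ 0.1616  0.4539 -0.3452  0.0037 -0.7657 -0.2135]
rel latch0: x' 0.0011 y' 0.0287 z 0.0709
tool axes rows [[-0.0492 -0.9988  0.0012]
 [-0.9988  0.0492 -0.0063]
 [ 0.0063 -0.0016 -1.    ]]
```

View pics/s3.png

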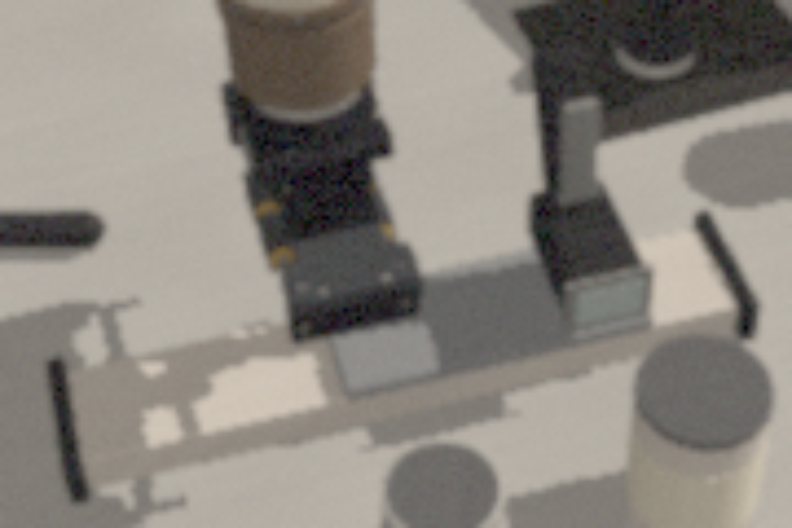

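Call:
step_arm(
  targets=[
    [0,[-0.2,0,0],[0,0,0]],
    [0,[-0.4,0,0],[0,0,0]],
    [0,[-0.6,0,0],[0,0,0]],
    [0,[-0.8,0,0],[0,0,0]],
    [0,[-1.0,0,0],[0,0,0]],
  ],
)

```text
time: 6.5
tcp_pos: [0.5627, -0.0611, 0.0708]
orientation: [-0.689, 0.724, -0.002, 0.001]
wrist_force: [4.3, -6.1, -1.1]
grip_width: 0.0002
```

Call:
step_arm(
  targets=[
    [0,[-0.1,0,0],[0,0,0]],
    [0,[-0.2,0,0],[0,0,0]],
    [0,[-0.3,0,0],[0,0,0]],
  ],
)

```text
time: 6.8
tcp_pos: [0.5624, -0.0578, 0.0707]
orientation: [-0.689, 0.724, -0.002, 0.001]
wrist_force: [1.4, -2.2, 1.0]
grip_width: 0.0005
```

Call:
step_arm(
  targets=[
    [0,[-0.1,0,0],[0,0,0]],
    [0,[-0.2,0,0],[0,0,0]],
    [0,[-0.3,0,0],[0,0,0]],
  ],
)

```text
time: 7.1
tcp_pos: [0.5608, -0.0547, 0.0701]
orientation: [-0.689, 0.725, -0.0, -0.0]
wrist_force: [1.8, -6.5, -0.3]
grip_width: 0.0003
```

Call:
step_arm(
  targets=[
    [0,[-0.1,0,0],[0,0,0]],
    [0,[-0.2,0,0],[0,0,0]],
    [0,[-0.3,0,0],[0,0,0]],
  ],
)

```text
time: 7.4
tcp_pos: [0.5608, -0.0543, 0.0702]
orientation: [-0.689, 0.725, -0.001, -0.001]
wrist_force: [3.4, -17.4, -0.5]
grip_width: 0.0002
```

Call:
step_arm(
  targets=[
    [0,[-0.1,0,0],[0,0,0]],
    [0,[-0.2,0,0],[0,0,0]],
    [0,[-0.3,0,0],[0,0,0]],
  ],
)

```text
time: 7.7
tcp_pos: [0.5607, -0.0538, 0.0702]
orientation: [-0.689, 0.725, -0.002, -0.003]
wrist_force: [4.7, -27.0, -1.3]
grip_width: 0.0008
```

Call:
step_arm(
  targets=[
    [0,[-0.1,0,0],[0,0,0]],
    [0,[-0.2,0,0],[0,0,0]],
    [0,[-0.3,0,0],[0,0,0]],
  ],
)

```text
time: 8.0
tcp_pos: [0.5607, -0.0534, 0.0703]
orientation: [-0.688, 0.725, -0.002, -0.004]
wrist_force: [7.2, -39.3, -2.6]
grip_width: 0.0006
```

The pin is locked: the carriage stopped while the force rose to 39 N. I'll back off, rise and look.

Call:
step_arm(
  targets=[
    [0,[2.5,0,0],[0,0,0]],
    [0,[3,0,-5],[0,0,0]],
    [0.5,[3,0,-10],[0,0,0]],
    [1,[3,0,-15],[0,0,0]],
    [1,[3,0,-20],[0,0,0]],
    [1,[3,0,-22],[0,0,0]],
    [1,[3,0,-22],[0,0,0]],
  ],
)

```text
time: 8.7
tcp_pos: [0.5606, -0.0752, 0.294]
orientation: [-0.689, 0.725, -0.002, 0.003]
wrist_force: [0.7, 0.5, -0.9]
grip_width: 0.0323
```

```bash
python3 -c "
from h import *
st()
import cv2
for n in('scene','top'): cv2.imwrite(f'pics/{n}4.png',robot.get_image(n)[:,:,::-1])
g=lambda a:((a/255.)**.6*255).astype('uint8')
a=cv2.imread('pics/scene4.png')[165:285,210:390]
cv2.imwrite('pics/s4.png',cv2.resize(g(a),None,fx=4.4,fy=4.4))
a=cv2.imread('pics/top4.png')[130:230,245:400]
cv2.imwrite('pics/t4.png',cv2.resize(g(a),None,fx=5,fy=5))
"
```

```text
t 8.7 p [ 0.5606 -0.0752  0.294 ] F [ 0.6574  0.468  -0.8738] T [ 0.0344 -0.0678  0.0064] w 0.03226914967640936 q [ 0.153   0.2428 -0.0444  0.     -1.276  -0.2031]
rel latch0: x' -0.0008 y' 0.0243 z 0.2940
tool axes rows [[-0.05   -0.9987 -0.0015]
 [-0.9987  0.05   -0.0075]
 [ 0.0076  0.0012 -1.    ]]
```

View pics/s4.png

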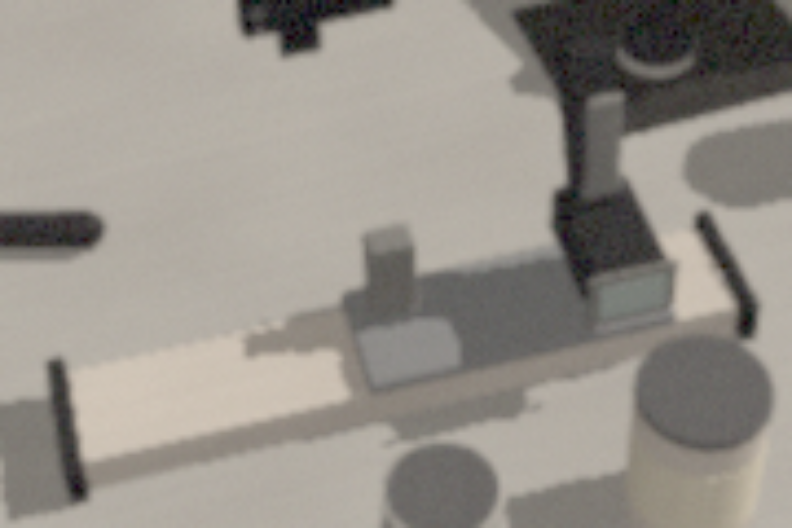

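View pics/t4.png

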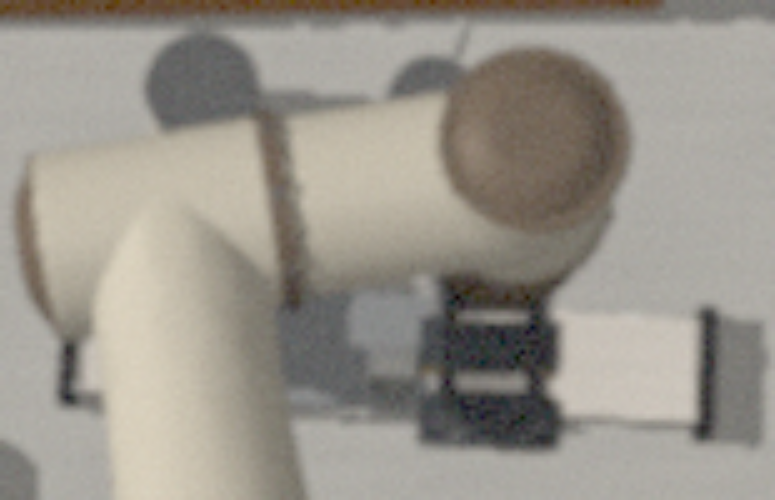

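```bash
python3 - <<'E'
from h import *
np.set_printoptions(precision=4,suppress=True)
a=atz("scene",*S(274,265),.104);b=atz("scene",*S(388,241),.104);d=b-a;print(a,b,"travel",np.linalg.norm(d),d@X,d@Y)
a=atz("scene",*S(485,121),.2);b=atz("scene",*S(604,96),.2);d=b-a;print("trig travel",d@X,d@Y)
E
```

```text
[ 0.5626 -0.1015  0.104 ] [ 0.5684 -0.0314  0.104 ] travel 0.07041920151698275 0.0017270771185788547 0.0703980194814876
trig travel 0.0008091289579173893 0.07164768962143861
```

```bash
python3 - <<'E'
from h import *
R=rot(-1,.35);gm=np.array([.562,.1014,.177]);N=np.cos(.35)*X+np.sin(.35)*Z
t=tcp_for(gm+.005*N,R);pre=t-R.apply([0,0,.12]);print(t,pre);print(rel(pre,R))
E
```

```text
[0.56942796 0.10097615 0.17119951] [0.52834705 0.1033203  0.28392423]
([-17.67, 3.93, 0.55], [0.352, 0.002, 0.006])
```

Call:
step_arm(
  targets=[
    [1,[-4,2,0],[0.14,0,0]],
    [1,[-8,3,0.2],[0.25,0,0]],
    [1,[-12.5,3.9,0.5],[0.352,0,0.006]],
    [1,[-17.7,3.9,0.5],[0.352,0,0.006]],
    [1,[-17.7,3.9,0.5],[0.352,0,0.006]],
    [1,[-17.7,3.9,0.5],[0.352,0,0.006]],
    [1,[-17.7,3.9,0.5],[0.352,0,0.006]],
  ],
  squeeze=20,
)

```text
time: 9.5
tcp_pos: [0.5292, 0.1024, 0.2836]
orientation: [-0.676, 0.716, -0.126, 0.119]
wrist_force: [-0.3, 0.1, 0.4]
grip_width: 0.0861
```

```bash
python3 - <<'E'
from h import *
import cv2
st()
R=rot(-1,.35);gm=np.array([.562,.1014,.177]);N=np.cos(.35)*X+np.sin(.35)*Z
t=tcp_for(gm+.005*N,R);print(rel(t,R))
g=lambda a:((a/255.)**.6*255).astype('uint8')
a=robot.get_image('scene')[130:250,250:400,::-1]
cv2.imwrite('pics/s5.png',cv2.resize(g(a),None,fx=5,fy=5))
a=robot.get_image('top')[130:230,245:400,::-1]
cv2.imwrite('pics/t5.png',cv2.resize(g(a),None,fx=5,fy=5))
E
```

```text
t 9.5 p [0.5292 0.1024 0.2836] F [-0.3054  0.0771  0.3636] T [ 0.1046  0.6651 -0.0116] w 0.08606583767599413 q [ 0.601   0.0406 -0.4654  0.2946 -0.8063 -0.8356]
rel latch0: x' -0.0423 y' 0.1998 z 0.2836
tool axes rows [[-0.0575 -0.9983  0.0001]
 [-0.938   0.054  -0.3424]
 [ 0.3418 -0.0198 -0.9396]]
([-0.09, 0.07, 11.94], [0.001, -0.0, -0.0])
```

View pics/s5.png

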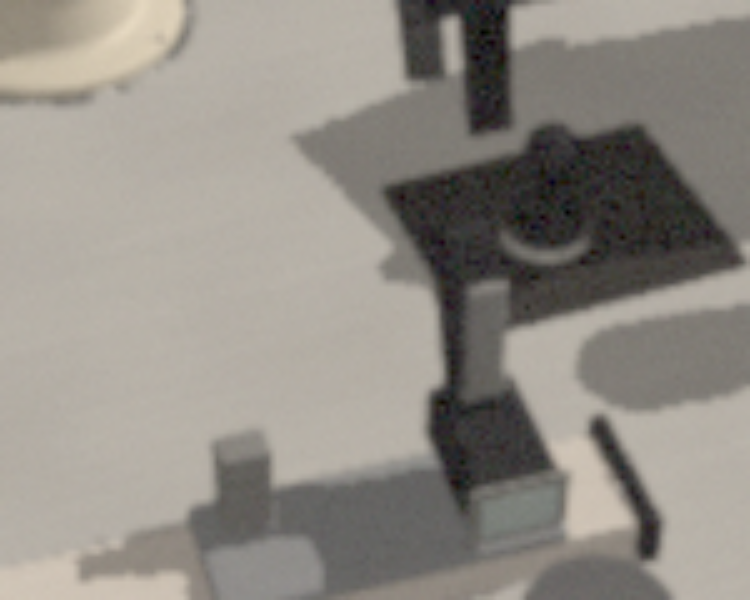

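Call:
step_arm(
  targets=[
    [1,[0,0.1,3],[0,0,0]],
    [1,[0,0.1,6],[0,0,0]],
    [1,[0,0.1,8],[0,0,0]],
    [1,[0,0.1,9],[0,0,0]],
  ],
)

```text
time: 10.0
tcp_pos: [0.5594, 0.0993, 0.1978]
orientation: [-0.675, 0.717, -0.127, 0.119]
wrist_force: [-0.4, 0.4, -0.3]
grip_width: 0.0871
```

```bash
python3 - <<'E'
from h import *
import cv2
st()
R=rot(-1,.35);gm=np.array([.562,.1014,.177]);N=np.cos(.35)*X+np.sin(.35)*Z
t=tcp_for(gm+.005*N,R);print(rel(t,R))
g=lambda a:((a/255.)**.6*255).astype('uint8')
a=robot.get_image('scene')[130:250,250:400,::-1]
cv2.imwrite('pics/s6.png',cv2.resize(g(a),None,fx=5,fy=5))
E
```

```text
t 10.0 p [0.5594 0.0993 0.1978] F [-0.3645  0.3934 -0.2506] T [ 0.1039  0.6498 -0.0448] w 0.08709296978709082 q [ 0.5483  0.1708 -0.5693  0.3699 -0.5724 -0.8943]
rel latch0: x' -0.0119 y' 0.1984 z 0.1978
tool axes rows [[-0.0598 -0.9982  0.0007]
 [-0.9381  0.056  -0.3418]
 [ 0.3411 -0.0211 -0.9398]]
([-0.23, -0.02, 2.84], [0.001, -0.002, -0.002])
```

View pics/s6.png

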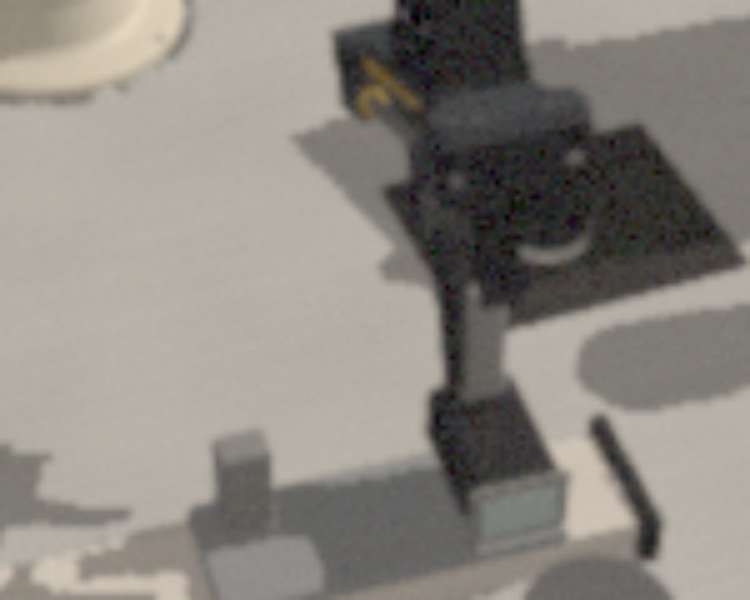

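```bash
python3 - <<'E'
from h import *
import cv2
a=robot.get_image('scene')[150:215,318:378,::-1]
g=np.clip((a/255.)**.4*255,0,255).astype('uint8')
cv2.imwrite('pics/s7.png',cv2.resize(g,None,fx=9,fy=9,interpolation=cv2.INTER_CUBIC))
E
```

```text
(no output)
```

View pics/s7.png

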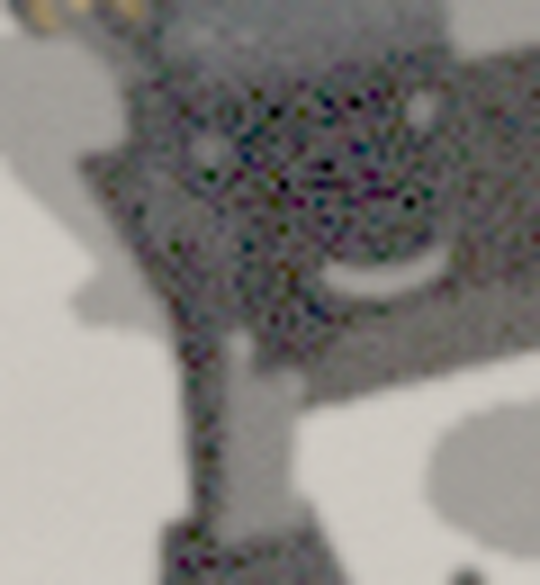

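```bash
python3 - <<'E'
from h import *
s=robot.sense();R=Ro.from_quat(s["orientation"]);p=s["tcp_pos"]
C=lambda q:np.round(((proj("scene",q)-[318,150])+.5)*9-.5)
for w in(-.0095,.0095):
  print("finger inner bottom",C(p+R.apply([w,-.0435,.011])),"outer",C(p+R.apply([w,-.0585,.011])))
gm=np.array([.562,.1014,.177]);L=-np.sin(.35)*X+np.cos(.35)*Z;N=np.cos(.35)*X+np.sin(.35)*Z
for w in(-.011,.011):
  print("trig top",C(gm+.036*N+.014*L+w*Y),"mid",C(gm+.036*N-.02*L+w*Y))
E
```

```text
finger inner bottom [317. 348.] outer [336. 368.]
finger inner bottom [253. 362.] outer [271. 382.]
trig top [238. 333.] mid [247. 442.]
trig top [311. 317.] mid [320. 426.]
```

The front finger spans crop columns 255–330 and the trigger 226–296. The scanner is therefore about 3–4 mm further to −y than aimed, so I'll correct that and finish the descent.

Call:
step_arm(
  targets=[
    [1,[0.3,0,0.5],[0,0,0]],
    [1,[0.35,0,1.5],[0,0,0]],
    [1,[0.35,0,2.3],[0,0,0]],
    [1,[0.35,0,2.8],[0,0,0]],
    [1,[0.35,0,2.8],[0,0,0]],
  ],
)

```text
time: 10.6
tcp_pos: [0.5688, 0.0969, 0.1728]
orientation: [-0.676, 0.716, -0.127, 0.12]
wrist_force: [-0.4, -0.1, 0.0]
grip_width: 0.0872
```

```bash
python3 - <<'E'
from h import *
import cv2
st()
a=robot.get_image('scene')[150:215,318:378,::-1]
g=np.clip((a/255.)**.4*255,0,255).astype('uint8')
cv2.imwrite('pics/s8.png',cv2.resize(g,None,fx=9,fy=9,interpolation=cv2.INTER_CUBIC))
E
```

```text
t 10.6 p [0.5688 0.0969 0.1728] F [-0.4495 -0.1169  0.0103] T [0.1342 0.6232 0.025 ] w 0.0871675596512149 q [ 0.5276  0.2129 -0.599   0.4079 -0.4981 -0.919 ]
rel latch0: x' -0.0024 y' 0.1966 z 0.1728
tool axes rows [[-0.057  -0.9984 -0.    ]
 [-0.9377  0.0536 -0.3434]
 [ 0.3429 -0.0195 -0.9392]]
```

View pics/s8.png

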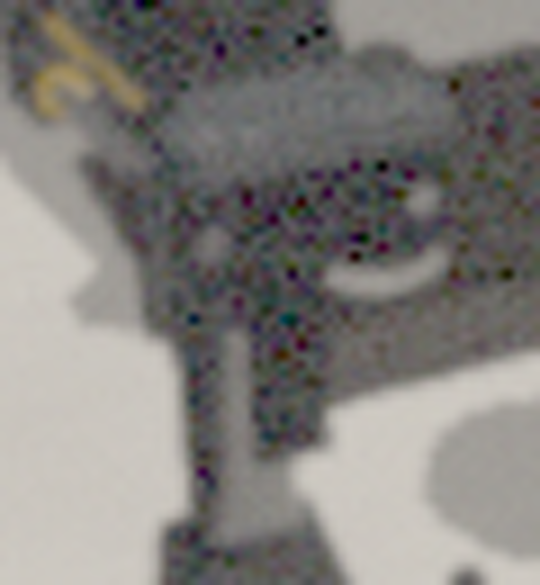

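The offset in view (finger 252–328, trigger 222–295) is now what the perspective predicts when they are aligned. No contact forces show, so I'll squeeze.

Call:
step_arm(
  targets=[
    [0.7,[0,0,0],[0,0,0]],
    [0.6,[0,0,0],[0,0,0]],
    [0.55,[0,0,0],[0,0,0]],
    [0.5,[0,0,0],[0,0,0]],
    [0.45,[0,0,0],[0,0,0]],
    [0.4,[0,0,0],[0,0,0]],
    [0.3,[0,0,0],[0,0,0]],
    [0.3,[0,0,0],[0,0,0]],
  ],
)

```text
time: 11.45
tcp_pos: [0.5635, 0.0954, 0.1719]
orientation: [-0.675, 0.717, -0.125, 0.116]
wrist_force: [-30.3, 8.9, 13.5]
grip_width: 0.0362
```

```bash
python3 -c "
from h import *
st()"
```

```text
t 11.45 p [0.5635 0.0954 0.1719] F [-30.2985   8.8628  13.527 ] T [2.3938 6.872  0.4627] w 0.03617426627791524 q [ 0.531   0.2081 -0.6043  0.402  -0.5061 -0.9195]
rel latch0: x' -0.0076 y' 0.1948 z 0.1719
tool axes rows [[-0.0606 -0.9982  0.0027]
 [-0.9401  0.0562 -0.3363]
 [ 0.3355 -0.0229 -0.9418]]
```

The grip finger is carrying the load and the width is still 36 mm, so the centre is about 6 mm too far along +x. I'll recentre while holding the squeeze.

Call:
step_arm(
  targets=[
    [0.25,[0,0.3,0],[0,0,0]],
    [0.2,[0,0.6,0],[0,0,0]],
    [0.2,[0,0.6,0],[0,0,0]],
    [0.2,[0,0.6,0],[0,0,0]],
  ],
)

```text
time: 11.85
tcp_pos: [0.5616, 0.0967, 0.1713]
orientation: [-0.676, 0.717, -0.126, 0.119]
wrist_force: [-10.9, 2.2, 6.6]
grip_width: 0.0317
```

```bash
python3 -c "
from h import *
st()"
```

```text
t 11.85 p [0.5616 0.0967 0.1713] F [-10.9482   2.2036   6.6003] T [ 0.6263  3.0197 -0.1589] w 0.03166775668966139 q [ 0.5341  0.2038 -0.618   0.4168 -0.4924 -0.9364]
rel latch0: x' -0.0096 y' 0.1960 z 0.1713
tool axes rows [[-0.0588 -0.9983  0.0004]
 [-0.9381  0.0551 -0.342 ]
 [ 0.3413 -0.0205 -0.9397]]
```

Call:
step_arm(
  targets=[
    [0.15,[0,0.2,0],[0,0,0]],
    [0.15,[0,0.2,0],[0,0,0]],
    [0.15,[0,0.2,0],[0,0,0]],
    [0.15,[0,0.2,0],[0,0,0]],
  ],
  squeeze=28,
)

```text
time: 12.25
tcp_pos: [0.5615, 0.0973, 0.1713]
orientation: [-0.676, 0.716, -0.127, 0.12]
wrist_force: [-4.8, -0.1, 4.4]
grip_width: 0.0314
```

Call:
step_arm(
  targets=[
    [0.15,[0,0,0],[0,0,0]],
    [0.15,[0,0,0],[0,0,0]],
    [0.15,[0,0,0],[0,0,0]],
    [0.15,[0,0,0],[0,0,0]],
    [0.15,[0,0,0],[0,0,0]],
    [0.15,[0,0,0],[0,0,0]],
  ],
)

```text
time: 12.85
tcp_pos: [0.5615, 0.0973, 0.1713]
orientation: [-0.676, 0.716, -0.127, 0.12]
wrist_force: [-4.8, 0.1, 6.1]
grip_width: 0.0314
```

```bash
python3 -c "
from h import *
import cv2
st()
a=robot.get_image('scene')[140:260,250:400,::-1]
g=np.clip((a/255.)**.5*255,0,255).astype('uint8')
cv2.imwrite('pics/s9.png',cv2.resize(g,None,fx=5,fy=5,interpolation=cv2.INTER_CUBIC))"
```

```text
t 12.85 p [0.5615 0.0973 0.1713] F [-4.7547  0.1139  6.1145] T [-0.1208  1.6439 -0.515 ] w 0.031358106708558875 q [ 0.5349  0.2027 -0.622   0.4223 -0.4873 -0.9417]
rel latch0: x' -0.0097 y' 0.1966 z 0.1713
tool axes rows [[-0.0576 -0.9983 -0.0007]
 [-0.9372  0.0543 -0.3445]
 [ 0.344  -0.0192 -0.9388]]
```

View pics/s9.png

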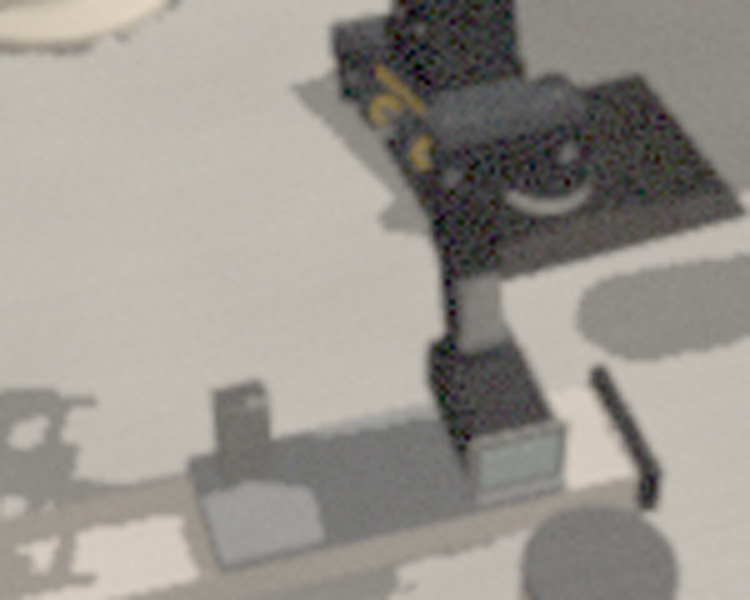

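The width held at 31.4 mm for 1 s and did not change as the squeeze rose from 20 to 28 N, so the trigger is home. I'll release it and withdraw along the lean.

Call:
step_arm(
  targets=[
    [1,[0,0,0],[0,0,0]],
    [1,[0,0,0],[0,0,0]],
    [1,[0,0,0],[0,0,0]],
    [1,[0,-0.5,0],[0,0,0]],
    [1,[0,-0.5,0],[0,0,0]],
    [1,[0,-0.5,-2],[0,0,0]],
    [1,[0,-0.5,-6],[0,0,0]],
    [1,[0,-0.5,-11],[0,0,0]],
  ],
)

```text
time: 13.7
tcp_pos: [0.5269, 0.0988, 0.2747]
orientation: [-0.676, 0.716, -0.126, 0.118]
wrist_force: [1.5, 0.1, -0.7]
grip_width: 0.0843
```

Call:
step_arm(
  targets=[
    [1,[0,0,-4],[0,0,0]],
    [1,[0,3,-7],[0,0,0]],
    [1,[0,7,-8],[0,0,0]],
    [1,[0,7,-8],[0,0,0]],
    [1,[0,7,-8],[0,0,0]],
  ],
)

```text
time: 14.2
tcp_pos: [0.4345, 0.1048, 0.3273]
orientation: [-0.677, 0.715, -0.127, 0.121]
wrist_force: [0.1, -0.2, -0.4]
grip_width: 0.0869
```

```bash
python3 -c "
from h import *
import cv2
st()
for n in('scene','top'): cv2.imwrite(f'pics/{n}9.png',robot.get_image(n)[:,:,::-1])
a=cv2.imread('pics/scene9.png')[165:285,210:390]
g=np.clip((a/255.)**.6*255,0,255).astype('uint8')
cv2.imwrite('pics/s10.png',cv2.resize(g,None,fx=4.4,fy=4.4))"
```

```text
t 14.2 p [0.4345 0.1048 0.3273] F [ 0.1418 -0.1554 -0.4306] T [ 0.1112  0.6219 -0.0066] w 0.08694627762170844 q [ 0.7681 -0.1669 -0.5524  0.3123 -0.962  -0.9741]
rel latch0: x' -0.1369 y' 0.1968 z 0.3273
tool axes rows [[-0.0547 -0.9985 -0.002 ]
 [-0.9369  0.0521 -0.3456]
 [ 0.3452 -0.017  -0.9384]]
```

View pics/s10.png

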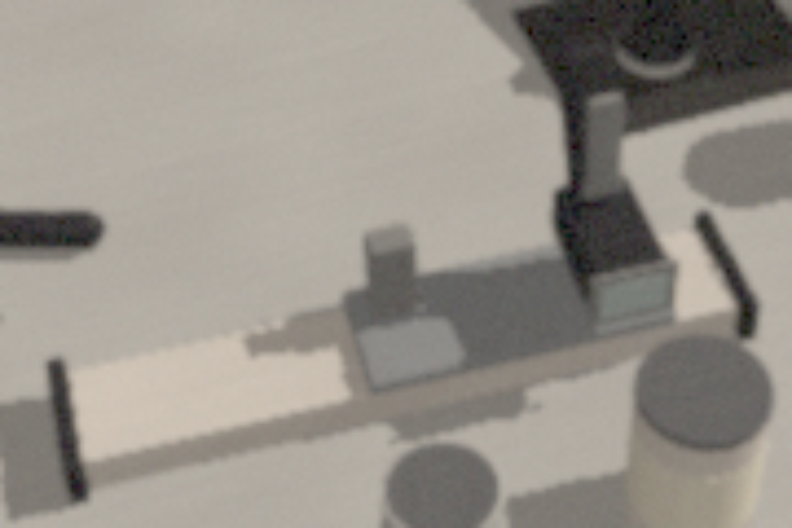

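View pics/scene9.png

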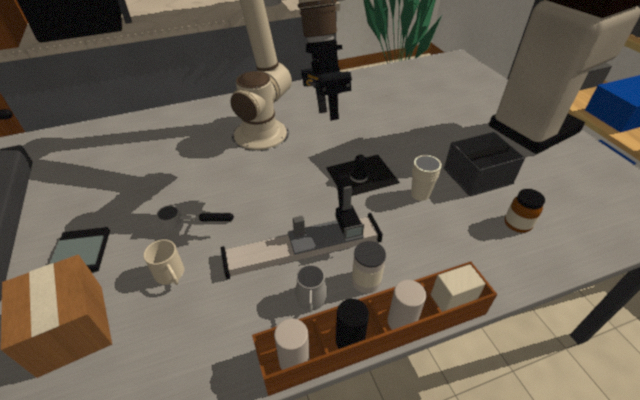

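View pics/top9.png

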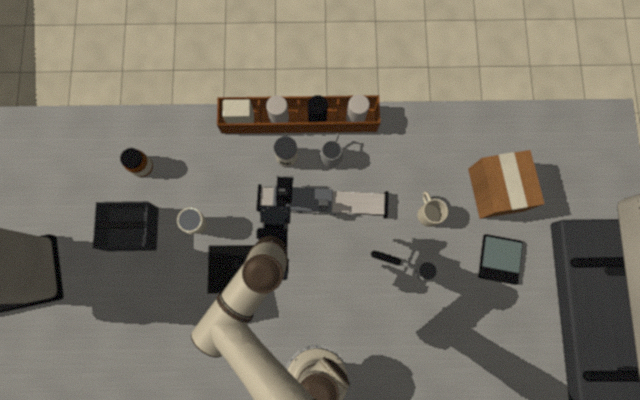

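The blade is back out at crop (605,97), and the block is still at (388,241), the same as after locking. The tin, pitcher and bystanders are at their starting pixels, with only a shadow falling on the portafilter. I'll hand in.

```bash
python3 -c "
from cell import robot
print(robot.finish_job())"
```

```text
the job is handed in; nothing more can be done
None
```

The scanner is locked in the hole in front of the tin, and its trigger has been squeezed home, held and let back out. I handed the job in at about 14.3 s of the 48 s allowed.

- **Slide:** I pinched the latch button in (width 22 mm) and drew the carriage about 26 mm. Then I let the button go and pushed the block's side. It stopped at about 70 mm of travel, within the 67–83 mm range, and held while my push rose to 39 N, so I took the pin to be in. I did not test the lock from the other side.
- **Trigger:** I pinched grip and trigger along the lean. My first centring was about 6 mm off, so the grip side took about 30 N until I recentred. The width then held at about 31.5 mm (nominal 32 mm when home) for 1 s and did not change when I raised the squeeze from 20 to 28 N.
- **Last pictures:** The trigger is back out, the latch block is where it was after locking, and the arm is clear. The tin, pitcher and other items are at their starting pixels.
- **Disagreement:** The two cameras differed by up to about 5 mm on the latch and grip positions. I settled this with contact forces and the finger's position in the picture.

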